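Put up the fold-up counter screen and hold it on its kickstand

TASK

Put up the fold-up screen on the post-office desk: turn the red lock knob clockwise until it clicks over to open, and flip the kickstand leg on the screen's back over centre until it snaps fully down, both while the screen still lies folded. Then take the screen by its top edge and swing it up until it is upright with the kickstand's foot pressed on the desk, and finish still gripping and holding it there, because it tips forward and drops if let go. Never let it drop, leave the stand where it is, and leave the other things on the desk alone.

Things in the scene. Friction and masses are not known exactly. Their poses are not given: they have to be found in the camera images.
- stand: Grey cast foot of the fold-up screen, 2.6 kg, not screwed down. Origin on the desk straight below the hinge axis, mid-width of the screen; x points away from the robot's side to the customer's, y left, z up. Plate 12 mm thick, x -140 to 50 mm, y -100 to 100 mm, with an extension under the knob to y = 225 mm. Hinge axis along y at z = 40 mm.
- frame (a joint): Angle of the screen about its hinge: 0 = folded on its stop, leaning 0.65 rad from upright towards the robot, its back facing up and away; 0.65 = upright. It falls back to 0 if let go. While the knob is locked its tongue keeps the screen from rising.
- screen: Silver-grey flat screen with a black front, 190 mm wide, 18 mm thick, about 0.65 kg. Origin on the hinge axis; z from hinge to top edge, x out of its back, y along the hinge. Panel: x -40 to -22 mm, z 12 to 182 mm. Behind it (x -22 to 0 mm, z to 126 mm, y within 55 mm) the black housing with the kickstand's hub. Folded, z leans 0.65 rad from vertical towards the stand's -x.
- screen_top (a point): Middle of the screen's top edge, in mid-thickness, at (-31, 0, 182) mm of the screen; axes as screen. Grip here, fingers on front and back; the top 50 mm of the panel is free on both sides.
- leg (a joint): Angle of the kickstand about its hub: 0 = folded along the stand's -y; 1.65 = fully down, on its stop. An over-centre spring holds it at either end (about 0.2 N m, some 2 N near the tip); dead centre is 0.8, past it the leg snaps on by itself.
- leg_hub (a point): Kickstand's pivot, at (34, 0, 95) mm of the screen. In the screen's axes the rod turns about (0.900, 0, 0.435), from -y (folded) towards (0.435, 0, -0.900) (at 1.57 rad). With the screen folded this is nearly level: seen from above counter-clockwise, from the stand's -y to its +x, away from the robot, the tip sinking 64 mm on the way.
- leg_tip (a point): Centre of the round end of the kickstand's foot, 141 mm from the hub. The rod is 10 mm thick, the orange foot 16 mm thick and 38 mm long. Folded, the foot sticks out 54 mm past the screen's side edge, 136 mm above the desk, and can be pushed there from the robot's side.
- foot: The kickstand's orange rubber foot, fixed on the end of the rod; its origin lies on the hub (as leg_hub). It stands on the desk 95 mm beyond the hinge when the screen is upright.
- knob (a joint): Angle of the lock knob: 0 = locked (its bar and tongue point along the stand's y, at the screen), 1.4 = open, against its stop; it turns clockwise seen from above. A detent (about 0.08 N m) holds it at either end; past 0.7 it clicks over by itself.
- knob_grip (a point): On the vertical axis of the red lock knob, 80 mm above the desk, at (-28, 185, 80) mm of the stand. The red bar to grip is 12 mm thick, 40 mm long (along y when locked) and reaches from 58 to 84 mm above the desk; under it is a black disc of 40 mm.
- stamp: Black round self-inking stamp, 42 mm wide, 74 mm high, loose; origin under its centre.
- pen_pot: Blue pot of pens, 76 mm wide, 95 mm high (pens to 140 mm), loose; origin under its centre.
- parcel: Small taped carton, 80 x 120 x 45 mm, loose; origin under its centre.
- tape_gun: Blue desk tape dispenser, 150 x 45 x 83 mm, loose; origin under its centre.
- glue: Small jar with a red cap, 44 mm wide, 85 mm high, loose; origin under its centre.
- mouse: Black computer mouse, 105 x 60 x 31 mm, loose; origin under its centre.
- label_roll: Roll of white labels, 84 mm wide, 40 mm high, lying flat, loose; origin under its centre.

How it is judged:
On the way, in this order (a step that is already met when the one before it is completed fails the run):
1. the lock knob clicked open and the kickstand snapped fully down, the screen still folded (value of joint knob above 1.2 rad and value of joint leg above 1.5 rad and value of joint frame below 0.15 rad), for 0.2 s.
2. the screen swung upright, its kickstand's foot on the desk (angle between screen's own z axis and vertical below 0.07 rad and contact force between foot and anything else above 0.5 N and value of joint leg above 1.5 rad), for 0.2 s.
At the end, for the whole second after the job is handed in: The fingers hold the screen (more than 2 N) still and upright within 4 degrees, the kickstand fully down (beyond 1.5 rad) with its foot bearing on the desk (more than 0.5 N), the knob open (beyond 1.2 rad), the stand flat on the desk and within 30 mm of its place (all of step 2 and angular speed of screen below 0.1 rad/s and height (world z) of leg_tip below 0.014 m and contact force between the fingers and screen above 2 N and value of joint knob above 1.2 rad and angle between stand's own z axis and vertical below 0.03 rad and distance of stand from where it was at the start of the episode below 0.03 m); the arm keeps its last pose, push and grip.
It fails at once if the screen dropped back towards its folded place (velocity of joint frame below -1.5 rad/s).
It fails at once if the stand shoved about or lifted off the desk (distance of stand from where it was at the start of the episode above 0.04 m or angle between stand's own z axis and vertical above 0.12 rad).
It fails at once if another thing on the desk disturbed (distance of any of stamp, pen_pot, parcel, tape_gun, glue, mouse, label_roll from where it was at the start of the episode above 0.03 m or angle between any of stamp, pen_pot, glue's own z axis and vertical above 0.5 rad).
It also fails if it takes over 58 s, if anything falls off the work surface, if the arm or the gripper's body presses on something with over 40 N, if the wrist force passes 120 N, or if a joint passes its speed limit or range.

ROBOT

A 6-joint arm with a two-finger parallel gripper is mounted at the origin on the work surface. World frame = base frame: x ahead of the robot, y to its left, z up, the work surface at z = 0. Lengths are in m, angles in rad, forces in N, time in s.
With the tool pointing down it reaches from about 0.25 to 0.775 m from the base axis. Payload 4 kg.
Tool frame: the origin (TCP) lies midway between the tips of the shut fingers; the grasp point (between the pads) lies 19 mm behind it (robot.tcp_to_grasp is the z of the grasp point in the tool frame, in m); z points along the fingers, y is the line along which they close (so a half turn about z gives the same grasp; the last joint's range is limited). The gripper opens to 94 mm and grips with 3 to 60 N. Pads are 16 mm wide; open, the fingers measure 119 mm over their backs; the gripper's body (75 mm by 177 mm) begins 78 mm behind the grasp point.
Start: joints at [1.246, 0.087, 1.371, -0, 1.684, -0.103], TCP at [0.121, 0.537, 0.206] pointing down, gripper open.
Joint ranges: [-3.1, 3.1], [-0.76, 2.03], [0.27, 2.55], [-1.08, 4.22], [0.17, 2.65], [-2.57, 2.57]. Speed limits (rad/s): [2.79, 2.79, 3.14, 3.14, 3.14, 3.14].

INTERFACE

Orientations are given as [roll, pitch, yaw] about the fixed x, y, z axes, in that order (R = Rz(yaw) Ry(pitch) Rx(roll)).
In Python, from bench import robot gives the robot as it stands. The module is installed in compiled form; this text tells all that it offers.
- The arm moves only by the tool move_arm, never from a script. Its argument "motion" is one flat list of numbers, 7 for each row, row after row: the turn, a rotation vector about the tool's x, y, z in units of 45 degrees (1.0 is 45 degrees), then the shift along the tool's x, y, z in units of 100 mm (1.0 is 100 mm), then the opening, from 0 (shut) to 1 (fully open). A call has 1 to 12 rows; each row shifts and turns the commanded pose from where the row before left it, along the tool's axes as they then stand; what a row does not reach is not made up. A row lasts 1/12 s, in which the tool goes at most 41.7 mm and 7.16 degrees, less where a joint would pass 70% of its speed; a pose out of reach is approached as far as the arm can. A call with a number of a shift or a turn outside -1 to 1 is refused whole. A call with a gripper value outside its range is refused whole. The fingers move at their own pace and stop on an object; the grip force is fixed at half the most. Time passes only in rows, so rows that do not move let the fingers close. It gives the time, the measured TCP pose, the force, the opening and the grip force at its end, in the units of the state.
- robot.get_obs(): the state, without advancing time (a new reading comes with each control period).
- robot.snapshot(name): name is "scene" or "top" or "wrist"; returns the picture (384x512x3 uint8, red, green, blue); there is no depth.
- robot.get_calibration(name): a dict with "fx", "fy", "cx", "cy" (pixels), "R" (3x3) and "t" (3): a world point X has camera coordinates R X + t. Camera axes: x right, y down, z forward; pixel columns grow to the right and rows downward; lengths in m; the calibration is good to about 2 mm. The wrist camera is an equidistant fisheye: a pixel r from the principal point sees the ray r / f radians off the axis. A picture is of the moment at which its call begins: read the wrist's pose just before it. get_calibration takes no time and is no camera call; for the wrist camera it gives the pose at the moment of the call.
- robot.close_job(): hands the job in; it is judged then, once.
The state is a dict: "time": time; "joint_positions": joint angles; "qvel": joint speeds; "joint_torque": joint torques, N m; "tool_pos": TCP position; "ee_rot": TCP orientation; "wrist_force": force on the tool from outside, world axes, zero at the start; "wrist_torque": the same for the moment, N m; "width": finger opening in m; "finger_force": force on a finger pad.
Only numpy, scipy, OpenCV 4.12 (cv2) and the standard library are available. Lean on these libraries where they do the work, as an engineer would, in place of code of your own. Each camera call takes 0.05 s, during which the arm holds its last target. There are 200 camera calls.

## Working session

There is one attempt and no reset: what is moved stays moved. The work goes in short steps, Python scripts to look and compute and a tool call to move; the robot and the scene stay as the last step left them, time stands still between calls to the robot, and variables do not carry over. Pictures are saved under pics/ and viewed, at most 10 in all, crops included, and the job is handed in when it is done.

Besides the shell and the picture viewer there is one more tool, called as a command line: name --argument value ..., lists and objects as JSON in quotes. move_arm: Moves the arm, as the interface text tells. Shifts and turns lie within -1 to 1; 1 stands for 100 mm of shift or 45 degrees of turn. Its arguments: {"type":"object","properties":{"motion":{"type":"array","items":{"type":"number"}}},"required":["motion"]}

```bash
mkdir -p pics; python3 - <<'E'
from bench import robot
import cv2,numpy as np
for n in("scene","top"):
    im=robot.snapshot(n); cv2.imwrite(f"pics/{n}0.png",im[...,::-1])
    c=robot.get_calibration(n); print(n,{k:np.round(v,4).tolist() for k,v in c.items()})
o=robot.get_obs()
print({k:np.round(v,3).tolist() for k,v in o.items()}, robot.tcp_to_grasp)
E
```

```text
scene {'fx': 449.0537, 'fy': 449.0537, 'cx': 254.094, 'cy': 193.3831, 'R': [[0.0145, 0.9999, 0.0018], [0.7965, -0.0105, -0.6045], [-0.6044, 0.0102, -0.7966]], 't': [-0.037, -0.3799, 1.791]}
top {'fx': 352.9182, 'fy': 352.9182, 'cx': 257.5724, 'cy': 191.9906, 'R': [[0.0063, -0.9998, 0.0184], [-0.9847, -0.0094, -0.1742], [0.1744, -0.017, -0.9845]], 't': [0.0171, 0.5854, 1.0246]}
{'time': 0.1, 'joint_positions': [1.246, 0.088, 1.372, 0.0, 1.684, -0.103], 'qvel': [0.001, -0.003, -0.003, 0.0, 0.001, 0.001], 'joint_torque': [0.002, -34.125, -30.33, 0.072, 0.03, -0.0], 'tool_pos': [0.121, 0.536, 0.204], 'ee_rot': [-3.14, -0.0, 2.92], 'wrist_force': [-0.486, 0.393, 0.042], 'wrist_torque': [-0.005, 0.006, -0.011], 'finger_force': 0.0, 'width': 0.094} -0.0188
```

View pics/scene0.png

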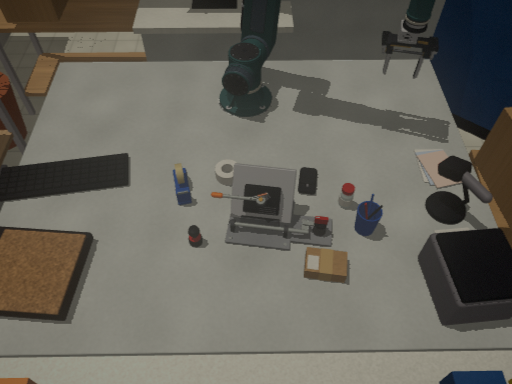

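View pics/top0.png

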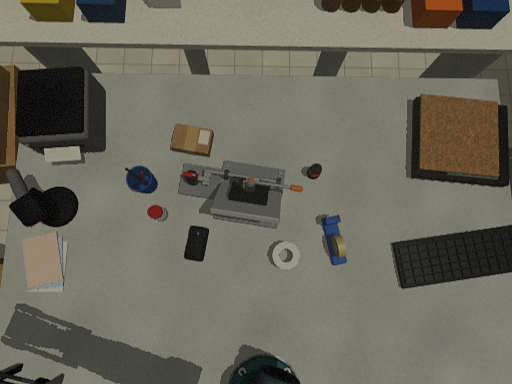

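The robot is at the bottom of the top view. The stand is centred near (245,190), the red knob near (190,175) and the orange foot near (295,188). I'll take enlarged crops next.

```bash
python3 - <<'E'
import cv2,numpy as np
t=cv2.imread("pics/top0.png")[140:265,165:325]; s=cv2.imread("pics/scene0.png")[145:285,195:355]
cv2.imwrite("pics/c1.png",cv2.resize(t,None,fx=5,fy=4.8*5/4.8*0.96,interpolation=cv2.INTER_CUBIC) if 0 else cv2.resize(t,(768,600),interpolation=cv2.INTER_CUBIC))
cv2.imwrite("pics/c2.png",cv2.resize(s,(640,560),interpolation=cv2.INTER_CUBIC))
E
```

```text
(no output)
```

View pics/c1.png

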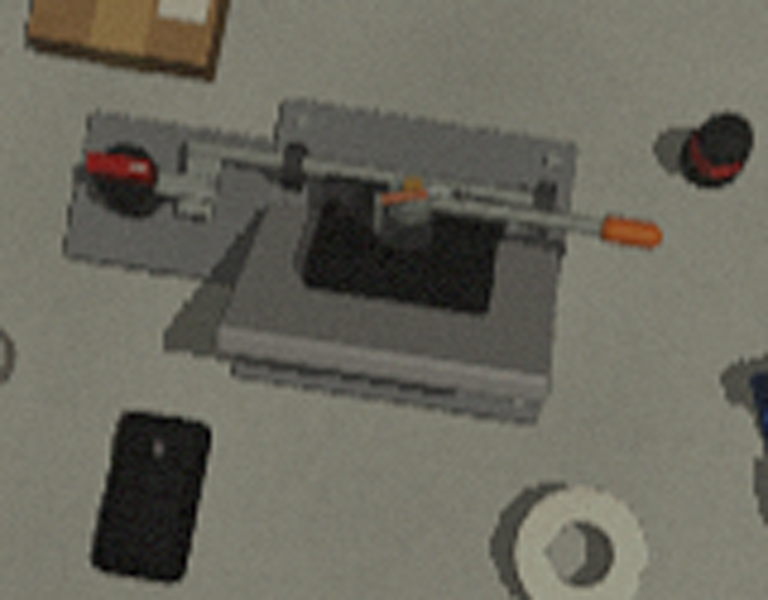

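View pics/c2.png

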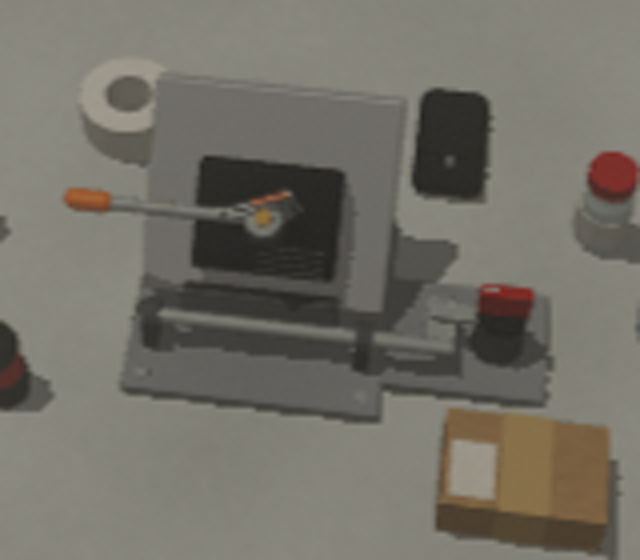

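The crops show the leg folded along the stand's −y with its tip at crop c1 (655,236). The knob is at about (120,165), and the plate corners are at (283,100), (577,145) and (538,422). I'll fit the stand pose from both views.

```bash
cat > h.py <<'E'
from bench import robot
import numpy as np
from scipy.spatial.transform import Rotation as Ro
from scipy.optimize import least_squares
def proj(n,P):
    c=robot.get_calibration(n);p=np.asarray(P)@np.array(c["R"]).T+c["t"]
    return np.c_[c["fx"]*p[:,0]/p[:,2]+c["cx"],c["fy"]*p[:,1]/p[:,2]+c["cy"]]
def scr(p,a=0): # screen mm -> stand mm, frame angle a
    return Ro.from_euler('y',-(0.65-a)).apply(p)+[0,0,40]
def rod(th): # tip in screen mm
    return np.array([34,0,95])+141*(np.cos(th)*np.array([0,-1,0])+np.sin(th)*np.array([.435,0,-.9]))
def world(p,s): return Ro.from_euler('z',s[2]).apply(np.asarray(p))/1000+[s[0],s[1],0]
E
python3 - <<'E'
from h import *
st=[[50,100,12],[50,-100,12],[-140,-100,12],scr([-22,95,182]),scr([-22,-95,182]),scr(rod(0))]
T=np.array([[283,100],[577,145],[538,422],[222,325],[549,378],[655,236]])/4.8+[165,140]
S=np.array([[379,417],[122,388],None,[406,100],[158,77],[74,198]],dtype=object)
iS=[0,1,3,4,5]; Sx=np.array([S[i] for i in iS],float)/4+[195,145]
def f(s):
    W=world(st,s); return np.r_[(proj("top",W)-T).ravel(),(proj("scene",W[iS])-Sx).ravel()]
r=least_squares(f,[.5,0,0],loss='soft_l1'); s=r.x
print(s.round(4)); print(f(s).reshape(-1,2).round(1).tolist())
np.save("s.npy",s)
print("knob",world([-28,185,80],s).round(4))
c1=(proj("top",world([[-28,185,84],[-28,205,84],[-28,165,84]],s))-[165,140])*4.8;print(c1.round())
for th in(0,.4,.8,1.2,1.65):print(th,world(scr(rod(th)),s).round(3),scr(rod(th)).round())
print("top0",world(scr([-31,0,182]),s).round(4),"topUp",world(scr([-31,0,182],.65),s).round(4))
# objects from top (px, height)
for n,u,h in[("mouse",(150,495),.025),("roll",(578,545),.04),("stamp",(733,133),.074),("parcel",(125,35),.045)]:
    u=np.array(u)/4.8+[165,140]
    g=least_squares(lambda q:(proj("top",[[q[0],q[1],h]])-u).ravel(),[.5,0]).x;print(n,g.round(3))
for n,u,h in[("glue",(156,212),.085),("pot",(141,179),.095),("tape",(335,243),.07)]:
    g=least_squares(lambda q:(proj("top",[[q[0],q[1],h]])-u).ravel(),[.5,0]).x;print(n,g.round(3))
E
```

```text
[ 0.6326  0.0406 -0.147 ]
[[-0.8, -1.3], [-0.4, -1.1], [-0.8, -0.0], [-2.2, -0.1], [-0.1, -0.2], [-2.1, -0.9], [-0.9, -1.0], [-1.7, -1.3], [-0.9, -0.3], [-1.7, -1.0], [-0.8, -0.4]]
knob [0.632  0.2277 0.08  ]
[[113. 163.]
 [ 81. 158.]
 [145. 168.]]
0 [ 0.582 -0.094  0.136] [ -30. -141.  136.]
0.4 [ 0.632 -0.091  0.111] [  18. -130.  111.]
0.8 [ 0.677 -0.065  0.09 ] [ 60. -98.  90.]
1.2 [ 0.711 -0.023  0.077] [ 87. -51.  77.]
1.65 [0.728 0.038 0.073] [95. 11. 73.]
top0 [0.4992 0.0604 0.1661] topUp [0.6019 0.0452 0.222 ]
mouse [0.43  0.207]
roll [ 0.401 -0.063]
stamp [ 0.658 -0.16 ]
parcel [0.726 0.231]
glue [0.517 0.317]
pot [0.613 0.364]
tape [ 0.432 -0.206]
```

```bash
cat >> h.py <<'E'
s=np.load("s.npy") if __import__("os").path.exists("s.npy") else None
def down(h): # stand heading h (rad) of tool y, tool z down -> world R
    h=h+s[2]; y=np.array([np.cos(h),np.sin(h),0]); z=np.array([0,0,-1.])
    return Ro.from_matrix(np.c_[np.cross(y,z),y,z])
def cur():
    o=robot.get_obs(); return np.array(o["tool_pos"]),Ro.from_euler('xyz',o["ee_rot"])
def plan(wps,start=None):
    """wps: (world pos m, Ro, opening, mm per row)"""
    p,R=start or cur(); rows=[]
    for P,Q,g,v in wps:
        n=int(np.ceil(max(np.linalg.norm(P-p)*1000/v,np.degrees((R.inv()*Q).magnitude())/7.0,1)))
        for k in range(n,0,-1):
            w=(R.inv()*Q).as_rotvec()/k; d=R.inv().apply((P-p)/k)
            row=np.r_[np.round(w/(np.pi/4),3),np.round(d*10,3)]
            p=p+R.apply(row[3:]/10); R=R*Ro.from_rotvec(row[:3]*np.pi/4)
            rows.append([*(row+0.).tolist(),g])
    for i in range(0,len(rows),12): print(len(rows[i:i+12]),','.join(f"{x:g}" for r in rows[i:i+12] for x in r))
def st(p): return world(p,s)
def show():
    o=robot.get_obs(); p,R=cur()
    q=Ro.from_euler('z',-s[2])
    print("t",o["time"],"tcp",p.round(4),"stand mm",(q.apply(p-[s[0],s[1],0])*1000).round(1),"ydir",(q*R).as_matrix()[:,1].round(3),"zdir",(q*R).as_matrix()[:,2].round(3),"q",np.round(o["joint_positions"],2),"F",np.round(o["wrist_force"],1),"w",round(o["width"],4),"ff",round(o["finger_force"],1))
E
python3 - <<'E'
from h import *
plan([(np.array([.40,.36,.28]),down(.5),0,34),(st([-66,-122,270]),down(0),0,36),(st([-66,-122,118]),down(0),0,30)])
E
```

```text
12 0,0,0.127,-0.311,-0.111,-0.075,0,0,0,0.127,-0.32,-0.079,-0.075,0,0,0,0.127,-0.327,-0.047,-0.076,0,0,0,0.127,-0.33,-0.014,-0.075,0,0,0,0.127,-0.329,0.019,-0.076,0,0,0,0.127,-0.326,0.052,-0.075,0,0,0,0.127,-0.319,0.084,-0.076,0,-0.001,0.001,0.126,-0.309,0.116,-0.075,0,0,0,0.127,-0.297,0.145,-0.076,0,-0.001,0.001,0.126,-0.28,0.175,-0.075,0,0,0,0.049,-0.35,-0.007,0.008,0,0,0,0.049,-0.35,0.007,0.008,0
12 0,0,0.049,-0.35,0.02,0.007,0,0,0,0.049,-0.349,0.034,0.008,0,0,0,0.049,-0.347,0.047,0.007,0,0,0,0.049,-0.345,0.061,0.008,0,0,0,0.049,-0.343,0.074,0.007,0,0,0,0.049,-0.34,0.087,0.008,0,0,0,0.049,-0.336,0.1,0.007,0,0,0,0.049,-0.332,0.112,0.008,0,0,0,0.049,-0.327,0.125,0.007,0,0,0,0.049,-0.322,0.138,0.008,0,0,0,0.049,-0.317,0.15,0.007,0,0,0,0,0,0,0.253,0
5 0,0,0,0,0,0.253,0,0,0,0,0,0,0.254,0,0,0,0,0,0,0.253,0,0,0,0,0,0,0.254,0,0,0,0,-0.001,0,0.253,0
```

move_arm --motion '[0, 0, 0.127, -0.31, -0.11, -0.075, 0, 0, 0, 0.127, -0.32, -0.08, -0.075, 0, 0, 0, 0.127, -0.33, -0.05, -0.075, 0, 0, 0, 0.127, -0.33, -0.015, -0.075, 0, 0, 0, 0.127, -0.33, 0.02, -0.075, 0, 0, 0, 0.127, -0.325, 0.05, -0.075, 0, 0, 0, 0.127, -0.32, 0.085, -0.075, 0, 0, 0, 0.127, -0.31, 0.115, -0.075, 0, 0, 0, 0.127, -0.3, 0.145, -0.075, 0, 0, 0, 0.127, -0.28, 0.175, -0.075, 0, 0, 0, 0.05, -0.35, -0.007, 0.008, 0, 0, 0, 0.05, -0.35, 0.007, 0.008, 0]'

```text
time: 1.1
tool_pos: [0.4243, 0.292, 0.2782]
ee_rot: [-3.141, 0.0, 1.842]
wrist_force: [-0.3, 0.6, 0.3]
width: 0.017
finger_force: 0.0
```

```bash
python3 - <<'E'
from h import *
show()
plan([(st([-66,-122,270]),down(0),0,36)])
E
```

```text
t 1.1 tcp [0.4243 0.292  0.2782] stand mm [-242.9  218.2  278.2] ydir [ 0.914  0.406 -0.001] zdir [-0.001 -0.001 -1.   ] q [ 0.49  0.01  1.31 -0.    1.82  0.22] F [-0.3  0.6  0.3] w 0.017 ff 0.0
11 0,0,0.048,-0.348,0.021,0.007,0,0,0,0.048,-0.347,0.035,0.008,0,0,0,0.048,-0.345,0.048,0.007,0,0,0,0.049,-0.343,0.06,0.008,0,0,0,0.048,-0.341,0.074,0.007,0,0,0,0.049,-0.338,0.086,0.008,0,0,0,0.048,-0.334,0.099,0.007,0,0,0,0.049,-0.33,0.112,0.008,0,0,0,0.048,-0.325,0.125,0.007,0,-0.001,0,0.049,-0.321,0.137,0.008,0,0,0.001,0.048,-0.315,0.148,0.007,0
```

move_arm --motion '[0, 0, 0.048, -0.35, 0.02, 0.007, 0, 0, 0, 0.048, -0.35, 0.035, 0.007, 0, 0, 0, 0.048, -0.345, 0.05, 0.007, 0, 0, 0, 0.048, -0.345, 0.06, 0.007, 0, 0, 0, 0.048, -0.34, 0.075, 0.007, 0, 0, 0, 0.048, -0.34, 0.085, 0.007, 0, 0, 0, 0.048, -0.335, 0.1, 0.007, 0, 0, 0, 0.048, -0.33, 0.11, 0.007, 0, 0, 0, 0.048, -0.325, 0.125, 0.007, 0, 0, 0, 0.048, -0.32, 0.135, 0.007, 0, 0, 0, 0.048, -0.315, 0.15, 0.007, 0, 0, 0, 0, 0, 0, 0, 0]'

```text
time: 2.1
tool_pos: [0.5502, -0.0751, 0.269]
ee_rot: [-3.139, 0.003, 1.421]
wrist_force: [0.3, -0.4, -0.3]
width: 0.0007
finger_force: 0.0
```

```bash
python3 - <<'E'
from h import *
import cv2
c=robot.get_calibration("wrist"); im=robot.snapshot("wrist")
cv2.imwrite("pics/w1.png",cv2.resize(im[...,::-1],(800,600),interpolation=cv2.INTER_CUBIC))
print({k:np.round(v,4).tolist() for k,v in c.items()})
show()
plan([(st([-66,-122,118]),down(0),0,30)])
E
```

```text
{'fx': 297.3186, 'fy': 297.3186, 'cx': 255.0051, 'cy': 195.6212, 'R': [[0.9887, -0.1502, -0.0009], [-0.1433, -0.9456, 0.2921], [-0.0448, -0.2886, -0.9564]], 't': [-0.5545, -0.0406, 0.4559]}
t 2.15 tcp [ 0.5496 -0.0723  0.2694] stand mm [ -65.6 -123.9  269.4] ydir [ 1.     0.001 -0.003] zdir [-0.003 -0.    -1.   ] q [-0.23  0.1   1.24 -0.    1.81 -0.09] F [-0.6  0.6 -0.2] w 0.0005 ff 0.0
6 -0.001,0,0,0.003,0,0.252,0,-0.001,0,0,0.003,0,0.252,0,0,0,0,0.003,0,0.252,0,-0.001,0,0,0.003,0,0.253,0,0,0,0,0.003,-0.001,0.252,0,-0.001,0,0.001,0.004,-0.001,0.253,0
```

View pics/w1.png

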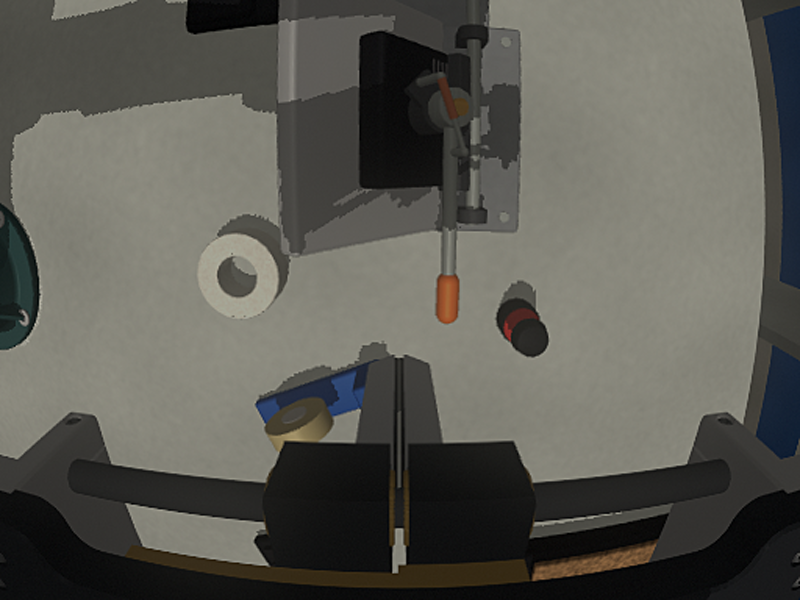

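The wrist view shows the foot's end at (447,315) and the fingers to its left and clear of it. Plate corners are at (518,232) and (521,29). I'll check these against the fit.

```bash
cat >> h.py <<'E'
def fish(P,c=None):
    c=c or robot.get_calibration("wrist");p=np.atleast_2d(P)@np.array(c["R"]).T+c["t"]
    r=np.linalg.norm(p[:,:2],axis=1);th=np.arctan2(r,p[:,2])
    return p[:,:2]/r[:,None]*(th*c["fx"])[:,None]+[c["cx"],c["cy"]]
E
python3 - <<'E'
from h import *
pts=[scr(rod(0)),[50,-100,12],[50,100,12],scr([-22,-95,182]),scr([0,-55,126]),scr([0,55,126])]
T=np.array([[447,315],[518,232],[521,29],[283,250],[362,187],[362,32]])/1.5625
print((fish(st(pts))*1.5625).round().tolist())
f=lambda q:(fish(world(pts,q))-T).ravel()
r=least_squares(f,s,loss='soft_l1');print(s,r.x,f(r.x).round(1))
E
```

```text
[[449.0, 317.0], [519.0, 236.0], [521.0, 32.0], [299.0, 264.0], [383.0, 194.0], [383.0, 32.0]]
[ 0.63257989  0.04063837 -0.14700586] [ 0.62412646  0.04546796 -0.15150536] [-7.4 -2.  -5.3  0.2 -5.4 -0.4  0.3  4.7  4.5  1.   4.8 -3. ]
```

move_arm --motion '[0, 0, 0, 0, 0, 0.25, 0, 0, 0, 0, 0, 0, 0.25, 0, 0, 0, 0, 0, 0, 0.25, 0, 0, 0, 0, 0, 0, 0.25, 0, 0, 0, 0, 0, 0, 0.25, 0, 0, 0, 0, 0, 0, 0.25, 0, 0, 0, 0, 0, 0, 0, 0]'

```text
time: 2.73
tool_pos: [0.5453, -0.0673, 0.1149]
ee_rot: [-3.13, -0.002, 1.431]
wrist_force: [-1.1, 0.1, -0.5]
width: 0.0005
finger_force: 0.0
```

```bash
python3 - <<'E'
from h import *
show()
def wp(th,off,r=122):
    rd=np.array([.891*np.sin(th),-np.cos(th),-.453*np.sin(th)]); n=np.array([.891*np.cos(th),np.sin(th)]); n/=np.linalg.norm(n)
    p=np.array([-30,0,136])+r*rd; p[:2]-=off*n; p[2]-=18
    return st(p),down(np.arctan2(n[1],n[0])),0,10
plan([wp(0,20)]+[wp(t,20) for t in np.arange(.1,1.06,.1)])
E
```

```text
t 2.7333 tcp [ 0.5453 -0.0673  0.1149] stand mm [ -70.5 -119.5  114.9] ydir [ 1.     0.007 -0.012] zdir [-0.012  0.002 -1.   ] q [-0.23  0.13  1.5   0.    1.52 -0.09] F [-1.1  0.1 -0.5] w 0.0005 ff 0.0
12 -0.005,-0.001,0.003,-0.009,0.068,-0.011,0,-0.005,-0.001,0.003,-0.008,0.068,-0.011,0,-0.005,0,0.003,-0.009,0.069,-0.011,0,0,0,-0.071,-0.008,0.055,0.028,0,0,0,-0.072,-0.011,0.054,0.028,0,0,0,-0.071,-0.008,0.055,0.027,0,0,0,-0.071,-0.011,0.055,0.027,0,0,0,-0.07,-0.008,0.055,0.027,0,0,0,-0.07,-0.011,0.055,0.027,0,0,0,-0.069,-0.008,0.055,0.026,0,0,0,-0.07,-0.011,0.055,0.026,0,0,0,-0.068,-0.008,0.056,0.025,0
11 0,0,-0.068,-0.01,0.056,0.024,0,0,0,-0.067,-0.008,0.057,0.024,0,0,0,-0.067,-0.01,0.056,0.023,0,0,0,-0.065,-0.007,0.057,0.022,0,0,0,-0.065,-0.011,0.057,0.022,0,0,0,-0.064,-0.007,0.058,0.02,0,0,0,-0.064,-0.01,0.058,0.021,0,0,0,-0.062,-0.007,0.058,0.018,0,0,0,-0.062,-0.01,0.059,0.018,0,0,0,-0.061,-0.007,0.059,0.016,0,0,0,-0.061,-0.009,0.059,0.016,0
```

move_arm --motion '[0, 0, 0, -0.01, 0.07, -0.01, 0, 0, 0, 0, -0.01, 0.07, -0.01, 0, 0, 0, 0, -0.01, 0.07, -0.01, 0, 0, 0, -0.07, -0.01, 0.055, 0.028, 0, 0, 0, -0.07, -0.01, 0.055, 0.028, 0, 0, 0, -0.07, -0.01, 0.055, 0.027, 0, 0, 0, -0.07, -0.01, 0.055, 0.027, 0, 0, 0, -0.07, -0.01, 0.055, 0.027, 0, 0, 0, -0.07, -0.01, 0.055, 0.027, 0, 0, 0, -0.07, -0.01, 0.055, 0.026, 0, 0, 0, -0.07, -0.01, 0.055, 0.026, 0, 0, 0, -0.07, -0.01, 0.055, 0.025, 0]'

```text
time: 3.73
tool_pos: [0.6217, -0.0809, 0.1025]
ee_rot: [3.138, 0.002, 1.927]
wrist_force: [-1.4, -1.1, 0.8]
width: 0.0007
finger_force: 0.4
```

```bash
python3 - <<'E'
from h import *
show()
E
```

```text
t 3.7333 tcp [ 0.6217 -0.0809  0.1025] stand mm [   7.  -121.8  102.5] ydir [0.876 0.482 0.004] zdir [ 0.004  0.    -1.   ] q [-0.22  0.29  1.34  0.    1.51 -0.58] F [-1.4 -1.1  0.8] w 0.0007 ff 0.4
```

move_arm --motion '[0, 0, -0.068, -0.01, 0.056, 0.024, 0, 0, 0, -0.068, -0.01, 0.056, 0.024, 0, 0, 0, -0.066, -0.01, 0.056, 0.023, 0, 0, 0, -0.066, -0.01, 0.057, 0.022, 0, 0, 0, -0.064, -0.01, 0.057, 0.021, 0, 0, 0, -0.064, -0.01, 0.058, 0.02, 0, 0, 0, -0.064, -0.01, 0.058, 0.02, 0, 0, 0, -0.062, -0.01, 0.058, 0.018, 0, 0, 0, -0.062, -0.01, 0.059, 0.018, 0, 0, 0, -0.06, -0.01, 0.059, 0.016, 0, 0, 0, 0, 0, 0, 0, 0]'

```text
time: 4.65
tool_pos: [0.6747, -0.0569, 0.0812]
ee_rot: [3.139, 0.003, 2.431]
wrist_force: [-0.6, -0.0, -0.5]
width: 0.0005
finger_force: 0.0
```

```bash
python3 - <<'E'
from h import *
import cv2
show()
p=(fish(st([scr(rod(t)) for t in(.8,1.65)]))*1.5625).round();print(p)
c1=proj("top",st([scr(rod(1.65))]));c2=proj("scene",st([scr(rod(1.65))]));print(c1,c2)
t=robot.snapshot("top")[140:265,165:325]; c=robot.snapshot("scene")[145:285,195:355]
cv2.imwrite("pics/c3.png",np.hstack([cv2.resize(t,(400,312)),cv2.resize(c,(400,312))])[...,::-1])
E
```

```text
t 4.65 tcp [ 0.6747 -0.0569  0.0812] stand mm [ 55.9 -90.3  81.2] ydir [0.534 0.845 0.003] zdir [ 0.004  0.    -1.   ] q [-0.17  0.41  1.22  0.    1.5  -1.03] F [-0.6 -0.  -0.5] w 0.0005 ff 0.0
[[387. 402.]
 [627. 321.]]
[[252.75803146 144.76405107]] [[258.06541574 247.43929181]]
```

View pics/c3.png

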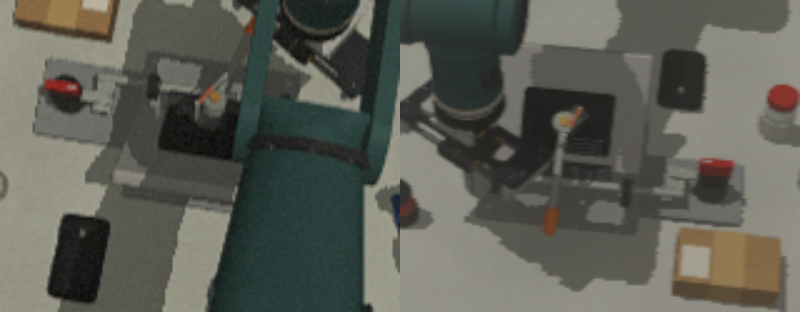

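The leg has passed dead centre. The top image shows it still on its way, and the scene image, taken 0.05 s later, shows it nearly down. I'll back off, then check again.

```bash
python3 - <<'E'
from h import *
R=down(np.radians(57))
p,_=cur()
a=st([35,-125,81]); plan([(a,R,0,20),(np.r_[a[:2],.27],R,0,36)])
E
```

```text
8 0.001,0.002,0.006,-0.007,-0.197,0,0,0.001,0.001,0.007,-0.008,-0.197,-0.001,0,0,0,0,0,0,-0.315,0,0,0,0,0,0,-0.315,0,0,0,0,0,0,-0.315,0,0,0,0,0,0,-0.315,0,0,0,0,0,0,-0.315,0,0,0,0,0,0,-0.315,0
```

move_arm --motion '[0, 0, 0, 0, -0.2, 0, 0, 0, 0, 0, 0, -0.2, 0, 0, 0, 0, 0, 0, 0, -0.3, 0, 0, 0, 0, 0, 0, -0.33, 0, 0, 0, 0, 0, 0, -0.33, 0, 0, 0, 0, 0, 0, -0.33, 0, 0, 0, 0, 0, 0, -0.33, 0, 0, 0, 0, 0, 0, -0.3, 0]'

```text
time: 5.42
tool_pos: [0.646, -0.088, 0.2752]
ee_rot: [3.14, 0.003, 2.428]
wrist_force: [-0.1, -0.3, -0.2]
width: 0.0004
finger_force: 0.0
```

```bash
python3 - <<'E'
from h import *
import cv2
show()
t=robot.snapshot("top")[130:265,165:325]; c=robot.snapshot("scene")[145:285,195:355]
a=cv2.resize(t,(480,405));b=cv2.resize(c,(480,420))
# orange foot centroid in scene
im=c.astype(int); m=(im[...,0]>120)&(im[...,0]>2*im[...,2]+30)&(im[...,1]<im[...,0]*.6)&(im[...,1]>im[...,0]*.2)
ys,xs=np.nonzero(m); print(sorted(zip(ys+145,xs+195))[-5:], len(ys))
k=st([-28,185,200]); print(k)
plan([(np.r_[k[:2],.25],down(0),.55,34),(np.r_[k[:2],.12],down(0),.55,30)])
E
```

```text
t 5.4167 tcp [ 0.646  -0.088   0.2752] stand mm [  32.2 -125.3  275.2] ydir [0.537 0.844 0.002] zdir [ 0.004 -0.    -1.   ] q [-0.22  0.32  0.96 -0.    1.86 -1.08] F [-0.1 -0.3 -0.2] w 0.0004 ff 0.0
[(np.int64(219), np.int64(324)), (np.int64(219), np.int64(325)), (np.int64(219), np.int64(326)), (np.int64(219), np.int64(327)), (np.int64(249), np.int64(257))] 106
[0.63198013 0.22774433 0.2       ]
12 0.002,0.001,0.128,0.22,0.228,0.029,0.55,0.002,0.001,0.128,0.241,0.205,0.029,0.55,0.002,0.001,0.128,0.261,0.18,0.029,0.55,0.002,0.001,0.128,0.277,0.153,0.029,0.55,0.002,0.001,0.128,0.291,0.124,0.029,0.55,0.001,0.001,0.128,0.302,0.095,0.029,0.55,0.002,0.001,0.128,0.31,0.064,0.03,0.55,0.002,0.002,0.128,0.315,0.032,0.03,0.55,0.001,0.001,0.127,0.317,0.001,0.03,0.55,0.002,0.002,0.128,0.315,-0.031,0.031,0.55,0,0,0,0,0,0.26,0.55,0,0,0,0,0,0.26,0.55
3 0,0,0,0,0,0.26,0.55,0,0,0,0,0,0.26,0.55,0,0,0,0,0,0.26,0.55
```

The foot's end is now at scene pixel (257,249), against (258,247) predicted for 1.65 rad, so the leg is fully down. The knob is next.

move_arm --motion '[0, 0, 0.128, 0.22, 0.23, 0.02, 0, 0, 0, 0.128, 0.24, 0.205, 0.02, 0, 0, 0, 0.128, 0.26, 0.18, 0.02, 0, 0, 0, 0.128, 0.28, 0.15, 0.02, 0.55, 0, 0, 0.128, 0.29, 0.125, 0.02, 0.55, 0, 0, 0.128, 0.3, 0.095, 0.02, 0.55, 0, 0, 0.128, 0.31, 0.065, 0.02, 0.55, 0, 0, 0.128, 0.315, 0.03, 0.02, 0.55, 0, 0, 0.128, 0.315, 0, 0.02, 0.55, 0, 0, 0.128, 0.315, -0.03, 0.02, 0.55, 0, 0, 0, 0, 0, 0.25, 0.55, 0, 0, 0, 0, 0, 0.25, 0.55]'

```text
time: 6.52
tool_pos: [0.6296, 0.2307, 0.2025]
ee_rot: [3.137, -0.002, 1.427]
wrist_force: [-0.0, -0.2, -0.3]
width: 0.0515
finger_force: 0.0
```

```bash
python3 - <<'E'
from h import *
import cv2
robot.snapshot("scene");robot.snapshot("scene")
show()
print((fish(st([[-28,165,84],[-28,205,84],[-34,185,84],[-22,185,84]]))*1.5625).round().tolist())
im=robot.snapshot("wrist")
cv2.imwrite("pics/w2.png",cv2.resize(im[...,::-1],(800,600),interpolation=cv2.INTER_CUBIC))
E
```

```text
t 6.6167 tcp [0.6263 0.228  0.1951] stand mm [-33.6 184.5 195.1] ydir [ 1.     0.001 -0.01 ] zdir [-0.01  -0.005 -1.   ] q [ 0.26  0.36  1.06 -0.    1.73  0.41] F [-0.8 -0.3 -0.4] w 0.0515 ff 0.0
[[409.0, 330.0], [409.0, 271.0], [400.0, 301.0], [419.0, 301.0]]
```

View pics/w2.png

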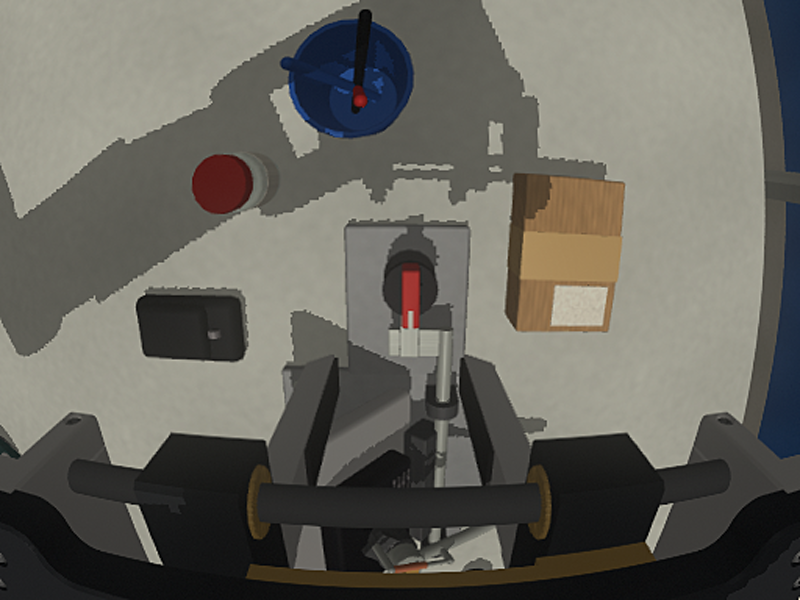

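The red bar runs from (411,264) to (411,328), within about 2 mm of the prediction. I'll descend and grip it.

```bash
python3 - <<'E'
from h import *
plan([(st([-27.5,186,62]),down(0),.55,22)])
E
```

```text
7 -0.001,0,0,0.003,0.008,0.194,0.55,-0.001,0.001,0,0.003,0.008,0.194,0.55,-0.001,0,0,0.002,0.008,0.194,0.55,-0.001,0.001,0,0.003,0.008,0.195,0.55,-0.001,0,0,0.002,0.008,0.194,0.55,-0.001,0.001,0,0.002,0.007,0.195,0.55,-0.002,0,0,0.003,0.007,0.194,0.55
```

move_arm --motion '[0, 0, 0, 0.002, 0.008, 0.195, 0.55, 0, 0, 0, 0.002, 0.008, 0.195, 0.55, 0, 0, 0, 0.002, 0.008, 0.195, 0.55, 0, 0, 0, 0.002, 0.008, 0.195, 0.55, 0, 0, 0, 0.002, 0.008, 0.195, 0.55, 0, 0, 0, 0.002, 0.008, 0.195, 0.55, 0, 0, 0, 0.002, 0.008, 0.17, 0.55, 0, 0, 0, 0, 0, 0, 0.55]'

```text
time: 7.33
tool_pos: [0.6337, 0.2276, 0.0648]
ee_rot: [-3.137, 0.002, 1.423]
wrist_force: [-0.1, -0.7, -0.3]
width: 0.0515
finger_force: 0.0
```

```bash
python3 - <<'E'
from h import *
show()
plan([(st([-27.5,186,62]),down(0),.55,22)])
E
```

```text
t 7.3333 tcp [0.6337 0.2276 0.0648] stand mm [-26.3 185.1  64.8] ydir [ 1.    -0.001 -0.005] zdir [-0.005 -0.002 -1.   ] q [ 0.26  0.42  1.24 -0.    1.48  0.41] F [-0.1 -0.7 -0.3] w 0.0515 ff 0.0
1 -0.006,0.003,-0.001,0.009,-0.012,0.028,0.55
```

move_arm --motion '[0, 0, 0, 0.01, -0.01, 0.03, 0.55, 0, 0, 0, 0, 0, 0, 0, 0, 0, 0, 0, 0, 0, 0, 0, 0, 0, 0, 0, 0, 0, 0, 0, 0, 0, 0, 0, 0, 0, 0, 0, 0, 0, 0, 0, 0, 0, 0, 0, 0, 0, 0]'

```text
time: 7.92
tool_pos: [0.6342, 0.2301, 0.065]
ee_rot: [3.141, -0.0, 1.424]
wrist_force: [-0.1, 1.1, -0.1]
width: 0.0149
finger_force: 0.0
```

```bash
python3 - <<'E'
from h import *
show()
E
```

```text
t 7.9167 tcp [0.6342 0.2301 0.065 ] stand mm [-26.1 187.7  65. ] ydir [1.    0.001 0.001] zdir [ 0.001  0.    -1.   ] q [0.26 0.42 1.24 0.   1.48 0.41] F [-0.1  1.1 -0.1] w 0.0149 ff 0.0
```

move_arm --motion '[0, 0, 0, 0, 0, 0, 0, 0, 0, 0, 0, 0, 0, 0, 0, 0, 0, 0, 0, 0, 0, 0, 0, 0.12, 0, 0, 0, 0, 0, 0, 0.12, 0, 0, 0, 0, 0, 0, 0.12, 0, 0, 0, 0, 0, 0, 0.12, 0, 0, 0, 0, 0, 0, 0.12, 0, 0, 0, 0, 0, 0, 0.12, 0, 0, 0, 0, 0, 0, 0.12, 0, 0, 0, 0]'

```text
time: 8.75
tool_pos: [0.6348, 0.2295, 0.065]
ee_rot: [3.14, -0.001, 0.76]
wrist_force: [0.5, -1.0, 2.3]
width: 0.0119
finger_force: 30.0
```

```bash
python3 - <<'E'
from h import *
show();print(robot.get_obs()["wrist_torque"])
E
```

```text
t 8.75 tcp [0.6348 0.2295 0.065 ] stand mm [-25.5 187.1  65. ] ydir [ 0.788 -0.616  0.002] zdir [ 0.002 -0.001 -1.   ] q [ 0.26  0.42  1.24 -0.    1.48  1.07] F [ 0.5 -1.   2.3] w 0.0119 ff 30.0
[-0.30018643  0.30776785 -0.00722857]
```

Gripped at 12 mm wide and turned about 38° so far. I'll carry on turning.

move_arm --motion '[0, 0, 0.12, 0, 0, 0, 0, 0, 0, 0.12, 0, 0, 0, 0, 0, 0, 0.12, 0, 0, 0, 0, 0, 0, 0.12, 0, 0, 0, 0, 0, 0, 0.12, 0, 0, 0, 0, 0, 0, 0.12, 0, 0, 0, 0, 0, 0, 0.12, 0, 0, 0, 0, 0, 0, 0.07, 0, 0, 0, 0, 0, 0, 0, 0, 0, 0, 0, 0, 0, 0, 0, 0, 0, 0]'

```text
time: 9.58
tool_pos: [0.6355, 0.2278, 0.065]
ee_rot: [3.138, -0.003, 0.05]
wrist_force: [0.9, -6.0, 2.2]
width: 0.0117
finger_force: 30.0
```

```bash
python3 - <<'E'
from h import *
show();print(robot.get_obs()["wrist_torque"])
E
```

```text
t 9.5833 tcp [0.6355 0.2278 0.065 ] stand mm [-24.5 185.5  65. ] ydir [ 0.196 -0.981  0.004] zdir [ 0.003 -0.003 -1.   ] q [ 0.26  0.42  1.24 -0.    1.48  1.78] F [ 0.9 -6.   2.2] w 0.0117 ff 30.0
[-0.95483276  0.00264021 -0.08588232]
```

move_arm --motion '[0, 0, 0, 0, 0, 0, 0.5, 0, 0, 0, 0, 0, 0, 0.5, 0, 0, 0, 0, 0, 0, 0.5, 0, 0, 0, 0, 0, 0, 0.5, 0, 0, 0, 0, 0, -0.2, 0.5, 0, 0, 0, 0, 0, -0.35, 0.5, 0, 0, 0, 0, 0, -0.35, 0.5, 0, 0, 0, 0, 0, -0.35, 0.5, 0, 0, 0, 0, 0, -0.35, 0.5, 0, 0, 0, 0, 0, -0.35, 0.5, 0, 0, 0, 0, 0, 0, 0.5]'

```text
time: 10.5
tool_pos: [0.6364, 0.2313, 0.2698]
ee_rot: [-3.138, -0.016, 0.051]
wrist_force: [0.7, 0.4, 2.9]
width: 0.0473
finger_force: 0.0
```

```bash
cat >> h.py <<'E'
def grip(d,a,dx=0): # tool pose with TCP d mm below top edge of the screen at frame angle a
    z=np.array([np.sin(.65-a),0,-np.cos(.65-a)]); y=np.array([np.cos(.65-a),0,np.sin(.65-a)])
    R=Ro.from_euler('z',s[2])*Ro.from_matrix(np.c_[np.cross(y,z),y,z])
    return st(scr([-31+dx,0,182-d],a)),R
E
python3 - <<'E'
from h import *
import cv2
show()
c=robot.get_calibration("wrist"); im=robot.snapshot("wrist")
t=robot.snapshot("top")[130:265,165:325]
cv2.imwrite("pics/k.png",np.hstack([cv2.resize(im[...],(480,360)),cv2.resize(t,(320,360))])[...,::-1])
p,R=grip(-70,0)
plan([(st([-200,80,270]),down(0),.5,34),(p,R,.5,30)])
E
```

```text
t 10.5 tcp [0.6364 0.2313 0.2698] stand mm [-24.1 189.2 269.8] ydir [ 0.197 -0.98  -0.004] zdir [ 0.015  0.007 -1.   ] q [0.26 0.37 0.91 0.   1.85 1.78] F [0.7 0.4 2.9] w 0.0473 ff 0.0
12 0,-0.001,-0.146,-0.16,0.06,-0.008,0.5,0,-0.001,-0.146,-0.166,0.041,-0.007,0.5,0,0,-0.146,-0.17,0.022,-0.007,0.5,0,0,-0.146,-0.171,0.002,-0.007,0.5,0,-0.001,-0.146,-0.17,-0.017,-0.007,0.5,0,0,-0.145,-0.167,-0.036,-0.007,0.5,0,-0.001,-0.146,-0.162,-0.055,-0.007,0.5,0,0,-0.145,-0.155,-0.073,-0.007,0.5,0.001,0,-0.146,-0.145,-0.091,-0.007,0.5,0.001,-0.001,-0.145,-0.134,-0.107,-0.007,0.5,0,0,-0.146,-0.121,-0.121,-0.007,0.5,0.001,-0.001,-0.145,-0.106,-0.134,-0.007,0.5
6 -0.138,0,0,-0.133,0.038,0.08,0.5,-0.138,0,0,-0.133,0.029,0.084,0.5,-0.138,0,0,-0.133,0.02,0.087,0.5,-0.138,0,0,-0.134,0.011,0.088,0.5,-0.138,0,0,-0.133,0.001,0.089,0.5,-0.138,0,0,-0.134,-0.009,0.088,0.5
```

View pics/k.png

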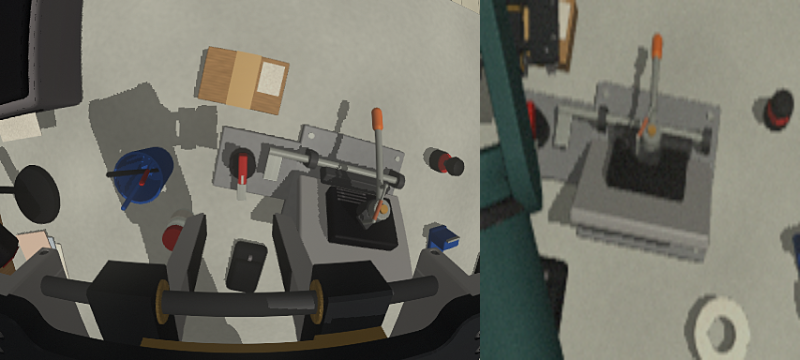

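The knob bar now points across the stand's y, so it is open, and the leg is fully down with the screen folded. I'll go to the screen's top edge.

move_arm --motion '[0, 0, -0.146, -0.16, 0.06, -0.007, 0.5, 0, 0, -0.146, -0.165, 0.04, -0.007, 0.5, 0, 0, -0.146, -0.17, 0.02, -0.007, 0.5, 0, 0, -0.146, -0.17, 0, -0.007, 0.5, 0, 0, -0.146, -0.17, -0.015, -0.007, 0.5, 0, 0, -0.146, -0.165, -0.035, -0.007, 0.5, 0, 0, -0.146, -0.16, -0.055, -0.007, 0.5, 0, 0, -0.146, -0.155, -0.075, -0.007, 0.5, 0, 0, -0.146, -0.145, -0.09, -0.007, 0.5, 0, 0, -0.146, -0.135, -0.105, -0.007, 0.5, 0, 0, -0.146, -0.12, -0.12, -0.007, 0.5, 0, 0, -0.146, -0.105, -0.135, -0.007, 0.5]'

```text
time: 11.6
tool_pos: [0.4445, 0.1487, 0.2649]
ee_rot: [-3.137, 0.001, 1.432]
wrist_force: [0.5, -0.5, -0.2]
width: 0.0468
finger_force: 0.0
```

move_arm --motion '[-0.138, 0, 0, -0.133, 0.04, 0.08, 0.5, -0.138, 0, 0, -0.133, 0.03, 0.085, 0.5, -0.138, 0, 0, -0.133, 0.02, 0.085, 0.5, -0.138, 0, 0, -0.133, 0.01, 0.09, 0.5, -0.138, 0, 0, -0.133, 0, 0.09, 0.5, -0.138, 0, 0, -0.133, -0.01, 0.09, 0.5, 0, 0, 0, 0, 0, 0, 0.5, 0, 0, 0, 0, 0, 0, 0.5]'

```text
time: 12.27
tool_pos: [0.4544, 0.0665, 0.2132]
ee_rot: [2.501, 0.002, 1.426]
wrist_force: [1.0, 0.1, 1.0]
width: 0.0473
finger_force: 0.0
```

```bash
python3 - <<'E'
from h import *
import cv2
show()
print(grip(-70,0)[0])
print((fish(st([scr([x,y,182]) for x in(-22,-40) for y in(-95,0,95)]))*1.5625).round().tolist())
im=robot.snapshot("wrist")
cv2.imwrite("pics/w3.png",cv2.resize(im[...,::-1],(800,600),interpolation=cv2.INTER_CUBIC))
plan([(*grip(-10,0),.5,20)])
E
```

```text
t 12.2667 tcp [0.4544 0.0665 0.2132] stand mm [-180.    -0.5  213.2] ydir [0.802 0.003 0.598] zdir [ 0.598 -0.    -0.802] q [ 0.16 -0.59  2.02 -0.2   1.1   0.34] F [1.  0.1 1. ] w 0.0473 ff 0.0
[0.45730543 0.06659197 0.22185234]
[[426.0, 464.0], [430.0, 325.0], [433.0, 150.0], [398.0, 464.0], [398.0, 325.0], [398.0, 150.0]]
3 -0.001,-0.001,0.001,-0.002,0.006,0.191,0.5,-0.001,-0.001,0.001,-0.002,0.006,0.192,0.5,0,0,0,-0.001,0.007,0.191,0.5
```

View pics/w3.png

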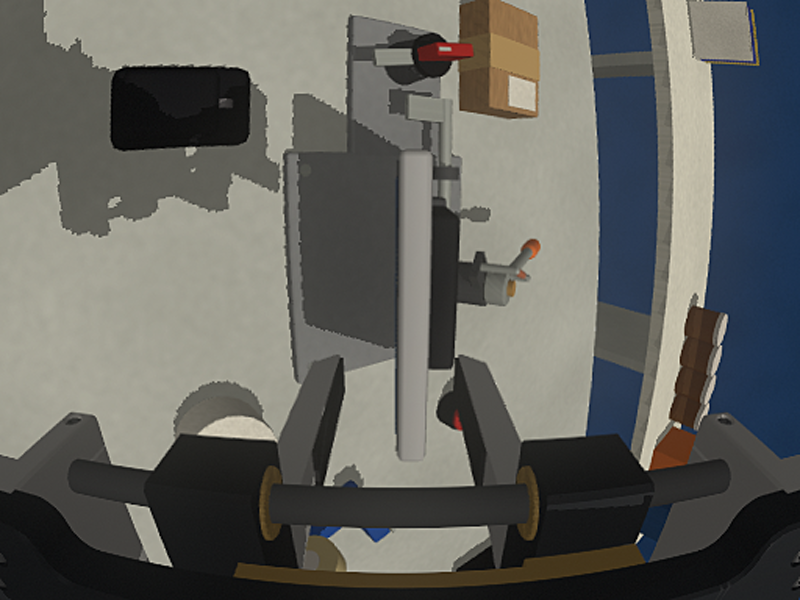

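The panel's top edge lies at x 398–432, exactly as predicted, and is centred between the fingers. I'll move in.

```bash
python3 - <<'E'
from h import *
plan([(*grip(30,0),.5,16)])
E
```

```text
7 0,0,0,-0.001,0.003,0.139,0.5,0,0,0,-0.001,0.003,0.139,0.5,0,0,0,-0.001,0.003,0.139,0.5,-0.001,-0.001,0.001,-0.001,0.003,0.139,0.5,0,0,0,-0.001,0.003,0.139,0.5,-0.001,-0.001,0.001,-0.001,0.002,0.14,0.5,0,0,0,0,0.003,0.139,0.5
```

move_arm --motion '[0, 0, 0, 0, 0.003, 0.14, 0.5, 0, 0, 0, 0, 0.003, 0.14, 0.5, 0, 0, 0, 0, 0.003, 0.14, 0.5, 0, 0, 0, 0, 0.003, 0.14, 0.5, 0, 0, 0, 0, 0.003, 0.14, 0.5, 0, 0, 0, 0, 0.003, 0.14, 0.5, 0, 0, 0, 0, 0.003, 0.14, 0.5, 0, 0, 0, 0, 0, 0, 0.5, 0, 0, 0, 0, 0, 0, 0.5]'

```text
time: 13.07
tool_pos: [0.5207, 0.0583, 0.145]
ee_rot: [2.49, -0.001, 1.426]
wrist_force: [0.6, -0.3, 1.1]
width: 0.0473
finger_force: 0.0
```

```bash
python3 - <<'E'
from h import *
show(); print((grip(30,0)[0]-cur()[0])*1000)
plan([(*grip(30,0),.5,16)])
E
```

```text
t 13.0667 tcp [0.5207 0.0583 0.145 ] stand mm [-113.2    1.1  145. ] ydir [0.795 0.001 0.606] zdir [ 0.606  0.002 -0.795] q [ 0.1  -0.39  2.05 -0.2   0.86  0.33] F [ 0.6 -0.3  1.1] w 0.0473 ff 0.0
[-3.54520137 -0.58760744 -2.7591765 ]
1 0.002,-0.002,0.001,-0.011,-0.044,0.001,0.5
```

move_arm --motion '[0, 0, 0, 0, -0.04, 0, 0.5, 0, 0, 0, 0, 0, 0, 0.2, 0, 0, 0, 0, 0, 0, 0.2, 0, 0, 0, 0, 0, 0, 0.2, 0, 0, 0, 0, 0, 0, 0, 0, 0, 0, 0, 0, 0, 0, 0, 0, 0, 0, 0, 0, 0, 0, 0, 0, 0, 0, 0, 0, 0, 0, 0, 0, 0, 0, 0]'

```text
time: 13.82
tool_pos: [0.5169, 0.0583, 0.1429]
ee_rot: [2.485, -0.001, 1.426]
wrist_force: [7.7, -0.6, 0.0]
width: 0.0177
finger_force: 30.0
```

```bash
python3 - <<'E'
from h import *
show()
# constant body step for dphi about the hinge, TCP at current pose relative to nominal screen
p,R=cur(); q=Ro.from_euler('z',-s[2])
c=q.apply(p-[s[0],s[1],0])*1000-[0,0,40]; r=Ro.from_euler('y',.65).apply(c); print("TCP in screen",r.round(1))
for dphi in(.02,.03):
    D=Ro.from_euler('y',dphi).apply(r)-r
    d=(Ro.from_euler('z',s[2])*Ro.from_euler('y',-.65)).apply(D)
    print(dphi,(dphi/(np.pi/4)),R.inv().apply(d)/100, R.inv().apply(Ro.from_euler('z',s[2]).apply([0,dphi,0]))/(np.pi/4))
E
```

```text
t 13.8167 tcp [0.5169 0.0583 0.1429] stand mm [-117.     0.5  142.9] ydir [0.792 0.001 0.611] zdir [ 0.611  0.002 -0.792] q [ 0.1  -0.4   2.06 -0.2   0.85  0.33] F [ 7.7 -0.6  0. ] w 0.0177 ff 30.0
TCP in screen [-30.9   0.5 152.7]
0.02 0.025464790894703257 [-2.03359191e-05  3.06365969e-02 -5.66225234e-03] [2.54647051e-02 2.79685627e-05 5.98725340e-05]
0.03 0.03819718634205488 [-3.10897328e-05  4.59958288e-02 -8.26332727e-03] [3.81970577e-02 4.19528440e-05 8.98088010e-05]
```

move_arm --motion '[0.038, 0, 0, 0, 0.0458, -0.0082, 0, 0.038, 0, 0, 0, 0.0458, -0.0082, 0, 0.038, 0, 0, 0, 0.0458, -0.0082, 0, 0.038, 0, 0, 0, 0.0458, -0.0082, 0, 0.038, 0, 0, 0, 0.0458, -0.0082, 0, 0.038, 0, 0, 0, 0.0458, -0.0082, 0, 0.038, 0, 0, 0, 0.0458, -0.0082, 0, 0.038, 0, 0, 0, 0.0458, -0.0082, 0]'

```text
time: 14.48
tool_pos: [0.5434, 0.0542, 0.167]
ee_rot: [2.728, -0.001, 1.426]
wrist_force: [-2.1, -0.2, 3.1]
width: 0.018
finger_force: 30.0
```

```bash
cat >> h.py <<'E'
def ang():
    show(); p,R=cur(); q=Ro.from_euler('z',-s[2]); c=q.apply(p-[s[0],s[1],0])*1000-[0,0,40]
    z=(q*R).as_matrix()[:,2]; print("tilt tool",np.arctan2(z[0],-z[2]).round(4),"tilt pos",(np.arctan2(-c[0],c[2])-np.arctan2(30.9,152.7)).round(4),"rad",np.hypot(c[0],c[2]).round(1),"nom",np.hypot(30.9,152.7).round(1),"tq",np.round(robot.get_obs()["wrist_torque"],2))
E
python3 -c "from h import *;ang()"
```

```text
t 14.4833 tcp [0.5434 0.0542 0.167 ] stand mm [-90.2   0.3 167. ] ydir [0.916 0.001 0.402] zdir [ 0.402  0.001 -0.916] q [ 0.04 -0.21  1.78 -0.08  1.16  0.21] F [-2.1 -0.2  3.1] w 0.018 ff 30.0
tilt tool 0.414 tilt pos 0.4182 rad 155.8 nom 155.8 tq [-0.08 -0.05 -0.1 ]
```

move_arm --motion '[0.038, 0, 0, 0, 0.0458, -0.0082, 0, 0.038, 0, 0, 0, 0.0458, -0.0082, 0, 0.038, 0, 0, 0, 0.0458, -0.0082, 0, 0.038, 0, 0, 0, 0.0458, -0.0082, 0, 0.038, 0, 0, 0, 0.0458, -0.0082, 0, 0.038, 0, 0, 0, 0.0458, -0.0082, 0, 0.038, 0, 0, 0, 0.0458, -0.0082, 0, 0.038, 0, 0, 0, 0.0458, -0.0082, 0, 0.038, 0, 0, 0, 0.0458, -0.0082, 0, 0.038, 0, 0, 0, 0.0458, -0.0082, 0, 0.038, 0, 0, 0, 0.0458, -0.0082, 0, 0.038, 0, 0, 0, 0.0458, -0.0082, 0]'

```text
time: 15.48
tool_pos: [0.5934, 0.0465, 0.1907]
ee_rot: [3.085, -0.0, 1.425]
wrist_force: [-2.4, -2.6, 7.1]
width: 0.0176
finger_force: 30.0
```

```bash
python3 -c "from h import *;ang()"
```

```text
t 15.4833 tcp [0.5934 0.0465 0.1907] stand mm [-3.970e+01  1.000e-01  1.907e+02] ydir [0.998 0.001 0.056] zdir [ 0.056  0.    -0.998] q [-0.01  0.15  1.33 -0.01  1.6   0.13] F [-2.4 -2.6  7.1] w 0.0176 ff 30.0
tilt tool 0.0563 tilt pos 0.0576 rad 155.8 nom 155.8 tq [ 0.01  0.26 -0.15]
```

move_arm --motion '[0.025, 0, 0, 0, 0.03, -0.0055, 0, 0.025, 0, 0, 0, 0.03, -0.0055, 0, 0.02, 0, 0, 0, 0.024, -0.0043, 0, 0, 0, 0, 0, 0, 0, 0, 0, 0, 0, 0, 0, 0, 0]'

```text
time: 15.9
tool_pos: [0.6016, 0.0453, 0.1927]
ee_rot: [3.139, -0.0, 1.425]
wrist_force: [-2.0, -1.6, 8.4]
width: 0.0178
finger_force: 30.0
```

```bash
python3 -c "from h import *;ang()"
```

```text
t 15.9 tcp [0.6016 0.0453 0.1927] stand mm [-31.3   0.  192.7] ydir [1.    0.001 0.002] zdir [ 0.002  0.    -1.   ] q [-0.02  0.21  1.26 -0.    1.67  0.13] F [-2.  -1.6  8.4] w 0.0178 ff 30.0
tilt tool 0.0024 tilt pos 0.0026 rad 155.8 nom 155.8 tq [-0.02  0.43 -0.2 ]
```

move_arm --motion '[0.013, 0, 0, 0, 0.0155, -0.003, 0, 0.013, 0, 0, 0, 0.0155, -0.003, 0, 0, 0, 0, 0, 0, 0, 0, 0, 0, 0, 0, 0, 0, 0]'

```text
time: 16.23
tool_pos: [0.6038, 0.045, 0.1931]
ee_rot: [-3.122, 0.0, 1.425]
wrist_force: [-4.7, -0.8, 8.6]
width: 0.0181
finger_force: 30.0
```

```bash
python3 -c "from h import *;ang()"
```

```text
t 16.2333 tcp [0.6038 0.045  0.1931] stand mm [-2.910e+01  1.000e-01  1.931e+02] ydir [ 1.     0.002 -0.019] zdir [-0.019 -0.    -1.   ] q [-0.02  0.23  1.23  0.    1.7   0.13] F [-4.7 -0.8  8.6] w 0.0181 ff 30.0
tilt tool -0.0195 tilt pos -0.0116 rad 155.8 nom 155.8 tq [-0.19  0.37 -0.11]
```

move_arm --motion '[0, 0, 0, 0, 0.015, 0, 0, 0, 0, 0, 0, 0, 0, 0, 0, 0, 0, 0, 0, 0, 0, 0, 0, 0, 0, 0, 0, 0, 0, 0, 0, 0, 0, 0, 0]'

```text
time: 16.65
tool_pos: [0.604, 0.0449, 0.1931]
ee_rot: [-3.12, 0.001, 1.426]
wrist_force: [-8.1, -0.6, 9.2]
width: 0.0178
finger_force: 30.0
```

```bash
python3 - <<'E'
from h import *
import cv2
ang()
print(proj("scene",st([scr(rod(1.65),.65),[50,100,12],[50,-100,12]])))
c=robot.snapshot("scene")[130:290,190:350]; t=robot.snapshot("top")[110:265,165:325]
cv2.imwrite("pics/f.png",np.hstack([cv2.resize(c,(480,480)),cv2.resize(t,(320,310*480//310))])[...,::-1])
ang()
E
```

```text
t 16.65 tcp [0.604  0.0449 0.1931] stand mm [-28.9   0.  193.1] ydir [ 1.     0.002 -0.022] zdir [-0.022 -0.001 -1.   ] q [-0.02  0.23  1.23  0.    1.7   0.12] F [-8.1 -0.6  9.2] w 0.0178 ff 30.0
tilt tool -0.0218 tilt pos -0.0133 rad 155.8 nom 155.8 tq [-0.18  0.85 -0.06]
[[257.86264203 258.40889297]
 [288.8241049  248.24597646]
 [223.79799094 240.69104664]]
t 16.75 tcp [0.604  0.0449 0.1931] stand mm [-28.9   0.  193.1] ydir [ 1.     0.002 -0.022] zdir [-0.022 -0.001 -1.   ] q [-0.02  0.23  1.23  0.    1.7   0.12] F [-7.7 -0.4  9.6] w 0.0176 ff 30.0
tilt tool -0.0218 tilt pos -0.0132 rad 155.8 nom 155.8 tq [-0.18  0.9  -0.07]
```

View pics/f.png

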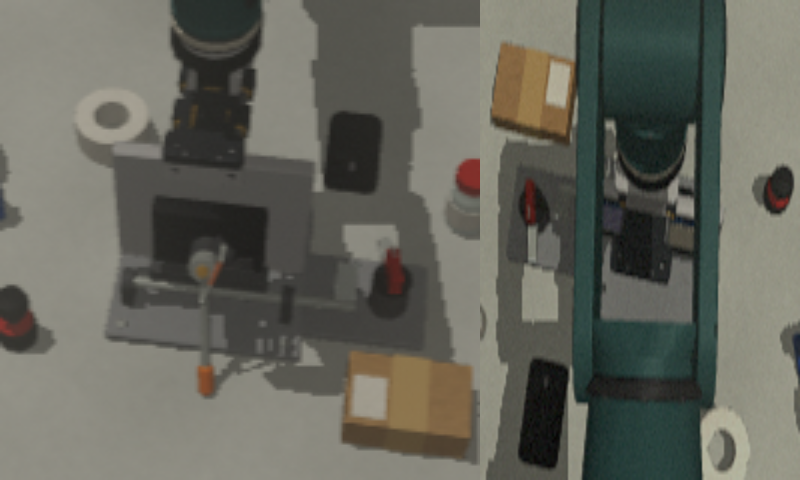

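The screen is upright and the knob is open. The foot is pressed on the desk: the side force rose to about 8 N with no further motion. The stand has not moved and the grip force is 30 N, so I'll hand the job in.

```bash
python3 -c "
from bench import robot
print(robot.close_job())"
```

```text
the job is handed in; nothing more can be done
None
```

I handed the job in at about 17 s: the screen is upright and still gripped at 30 N, with the kickstand down and its foot pressed on the desk, and the knob open. In the last pictures the stand was in place and nothing else looked moved; the hand-in gave no verdict.

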